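Refit the oil-filter element and hold its keyed collar home for lock-wiring

TASK

Put the round filter element that fits it into the recess on top of the filter housing, then put the knurled collar over the neck, turn it until the keyways hidden inside it drop over the neck's pins, and push it fully home against the spring. Finish while still gripping the collar and holding it pushed home, so that I can lock-wire it: do not let go. Leave the other elements and everything else on the bench where they are.

Things in the scene. Friction and masses are not known exactly. Their poses are not given: they have to be found in the camera images.
- housing: Aluminium oil-filter housing bolted to the bench. Origin on the bench under its axis, z up. Square flange 100 x 100 x 12 mm, then a round body 64 mm in diameter up to 50 mm height, then a slimmer steel neck. Two capped side ports reach 55 mm from the axis at 31 mm height.
- neck_rim (a point): Centre of the neck's rim, 84 mm above the bench. Neck 42 mm in diameter, edge chamfered. Three steel pins, 6 mm thick, 120 degrees apart, stand 5 mm out of its side, their tops 73 mm above the bench (11 mm below the rim). The neck was screwed in to wherever it stopped: the pins lie at any bearing, and the axes of this point do not show it.
- recess (a point): Centre of the floor of the round recess in the top of the neck, 79 mm above the bench: 35 mm in diameter, 5 mm deep, open upward, with a chamfered edge.
- spring_ring (a joint): Spring ring round the neck, under the pins, its top 64 mm above the bench when free. Value in m, 0 = free, grows as it is pressed down; pushes up with 4 N at first touch and 10 N at 0.006. A collar that is fully home over the seated element holds it at about 0.006.
- collar_mid (a point): Centre, half-way up, of the loose knurled aluminium collar: 62 mm outside diameter, 33 mm high, 0.12 to 0.2 kg, standing on the bench with its lip up (z up). The lip is 5 mm thick with a 24 mm round window. Height of this point above the bench: 89.5 mm resting on the pins, 80.5 mm dropped over the pins onto the free spring ring, 74.5 mm fully home, lip on the seated element.
- collar_underside (a point): Centre of the collar's open underside. Bore 45 mm wide, 28 mm deep, with a small lead-in and three straight keyways, 120 degrees apart, hidden from above by the lip. They drop over the pins when within about 5 degrees of them; where they lie is not known, but at most 120 degrees of turning, either way, brings them over the pins.
- element_round_mid (a point): Centre, half-way up, of the loose round filter element that fits the recess: bronze disc 32 mm in diameter and 7 mm thick, with an upright steel stud 14 mm in diameter and 24 mm tall on its middle (31 mm in all; this point is 15.5 mm above its underside), 0.06 kg. Gripped by the stud. Seated, the disc stands 2 mm above the rim of the neck and the stud passes up through the collar's window.
- element_square_mid (a point): Centre of a loose element with a 36 mm square plate and the same stud, for another housing: stays where it is.
- element_big_mid (a point): Centre of a loose element with a 46 mm round plate and the same stud, for another housing: stays where it is.
- wrench: Loose steel wrench, 190 mm, origin at its middle; bystander.
- screwdriver: Loose screwdriver, 200 mm, origin at its middle; bystander.
- spray_can: Loose spray can, 58 mm in diameter, 190 mm tall, origin under its centre; bystander.
- bearing: Loose ball bearing lying flat, 52 mm outside diameter, 25 mm bore, 15 mm high, origin under its centre; bystander.
- wire_pliers: Loose lock-wire pliers, 170 mm long, lying flat; bystander.
- mallet: Loose rubber mallet, 280 mm long, lying flat; bystander.
Things that resemble listed ones, but are neither listed nor needed, are in the scene too. Leave any purple look-alike of the housing alone. Leave any black look-alike of the part that bears element_round_mid alone.

How it is judged:
On the way, in this order (a step that is already met when the one before it is completed fails the run):
1. the round element lies flat in the recess of the housing, let go (horizontal distance between element_round_mid and recess below 0.004 m and z of element_round_mid in the frame of recess below 0.018 m and angle between element_round_mid's own z axis and vertical below 0.1 rad and contact force between the fingers and element_round below 0.1 N), for 0.2 s.
2. the collar is on the neck, lip up, and its keyways have dropped over the pins (horizontal distance between collar_mid and recess below 0.004 m and z of collar_mid in the frame of housing below 0.085 m and angle between collar_mid's own z axis and vertical below 0.12 rad), for 0.1 s.
At the end, for the whole second after the job is handed in: Element flat in the recess (4 mm of its axis, 2.5 mm of its floor); collar over it, lip up, within 4 mm of the axis, 2.3 mm of fully home and 0.08 rad of upright, at rest, spring ring down at least 3.8 mm, the fingers still bearing on the collar with 3 N or more (horizontal distance between each of collar_mid, element_round_mid and recess below 0.004 m and z of collar_mid in the frame of housing below 0.0768 m and angle between collar_mid's own z axis and vertical below 0.08 rad and value of joint spring_ring above 0.0038 m and contact force between the fingers and collar above 3 N and linear speed of collar below 0.02 m/s and z of element_round_mid in the frame of recess below 0.018 m and angle between element_round_mid's own z axis and vertical below 0.1 rad); the arm keeps its last pose, push and grip.
It fails at once if one of the other elements is moved by more than 30 mm (distance of any of element_square_mid, element_big_mid from where it was at the start of the episode above 0.03 m).
It fails at once if something else on the bench is moved by more than 30 mm (distance of any of wrench, screwdriver, spray_can, bearing, wire_pliers, mallet from where it was at the start of the episode above 0.03 m).
It also fails if it takes over 61 s, if anything falls off the work surface, if the arm or the gripper's body presses on something with over 40 N, if the wrist force passes 120 N, or if a joint passes its speed limit or range.

ROBOT

A 7-joint arm with a two-finger parallel gripper is mounted at the origin on the work surface. World frame = base frame: x ahead of the robot, y to its left, z up, the work surface at z = 0. Lengths are in m, angles in rad, forces in N, time in s.
With the tool pointing down it reaches from about 0.425 to 0.825 m from the base axis. Payload 3.6 kg.
Tool frame: the origin (TCP) lies where the fingers leave the gripper's body, on its centre line; the fingertips stand 73 mm ahead of it and the grasp point (between the pads) lies 54 mm ahead of it; x points along the fingers, y is the direction in which the jaws open and shut, and the axes are right-handed (so a half turn about x gives the same grasp; the last joint's range is limited). The gripper opens to 85 mm and grips with 20 to 120 N. Pads are 22 mm wide; open, the fingers measure 114 mm over their backs; the gripper's body (76 mm by 85 mm) begins 54 mm behind the grasp point. The pads swing forward as they close: fully open they stand 13 mm farther back than shut.
Start: joints at [1.292, 0.615, -0.013, 1.423, 0.008, 1.103, -0.04], TCP at [0.162, -0.629, 0.304] pointing down, gripper open.
Joint ranges: [-3.12, 3.12], [-0.3, 2.06], [-1.34, 1.32], [0.26, 2.42], [-1.36, 4.5], [0.01, 1.98], [-2.84, 2.84]. Speed limits (rad/s): [2.79, 2.79, 3.14, 3.14, 3.14, 3.14, 3.14].

INTERFACE

Orientations are given as a unit quaternion [x, y, z, w].
In Python, from station import arm, snapshot, camera_info, ticket gives the robot as it stands. Calls block until the motion is done:
- arm.movep(position, orientation): joint-space move of the TCP to a pose.
- arm.line_to(position, velocity=0.15, ori=None): straight line of the TCP; ori=None keeps the orientation; velocity is the mean speed in m/s.
- arm.move_j(angles): joint-space move.
- arm.move_gripper(opening, effort=None): opening from 0.0 (shut) to 1.0 (fully open); effort is the grip in N (None keeps the last); returns when the fingers have stopped.
- arm.pause(seconds).
- arm.ik(position, orientation): joint angles nearest the present ones, or None.
- snapshot(name): name is "scene" or "top" or "wrist"; returns the picture (480x640x3 uint8, blue, green, red); there is no depth.
- camera_info(name): a dict with "fx", "fy", "cx", "cy" (pixels), "R" (3x3) and "t" (3): a world point X has camera coordinates R X + t; the wrist camera has in their place "T_tool_cam" (4x4, takes a point from camera to tool coordinates, whose origin is the TCP and whose axes are the tool frame's). Camera axes: x right, y down, z forward; pixel columns grow to the right and rows downward; lengths in m; the calibration is good to about 2 mm. The wrist camera is an equidistant fisheye: a pixel r from the principal point sees the ray r / f radians off the axis. A picture is of the moment at which its call begins: read the wrist's pose just before it. camera_info takes no time and is no camera call.
A pose or a line that the arm cannot do raises arm.MotionError and nothing moves.
- ticket.finish_job(): hands the job in, once; it reports no verdict.
Readings, each from a call of its own:
- arm.read_time(): time.
- arm.read_joint_positions(): joint angles.
- arm.read_dq(): joint speeds.
- arm.read_effort(): joint torques, N m.
- arm.read_tool_pos(): TCP position.
- arm.read_eef_rot(): TCP orientation.
- arm.read_ft_force(): force on the tool from outside, world axes, zero at the start.
- arm.read_wrist_torque(): the same for the moment, N m.
- arm.read_opening(): opening from 0.0 (shut) to 1.0 (fully open).
Only numpy, scipy, OpenCV 4.12 (cv2) and the standard library are available. Lean on these libraries where they do the work, as an engineer would, in place of code of your own. Each camera call takes 0.05 s, during which the arm holds its last target.

## Working session

There is one attempt and no reset: what is moved stays moved. The work goes in short steps, each a Python script; the robot and the scene stay as the last script left them, time stands still between calls to the robot, and variables do not carry over. Pictures are saved under pics/ and viewed, and the job is handed in when it is done.

```bash
mkdir -p pics; ls
python3 - <<'E'
from station import arm,snapshot,camera_info
import cv2
for n in ["scene","top","wrist"]:
    cv2.imwrite(f"pics/{n}0.png",snapshot(n))
    print(n,camera_info(n))
print(arm.read_time(),arm.read_tool_pos(),arm.read_eef_rot(),arm.read_opening())
E
```

```text
pics
scene {'fx': 465.143387641495, 'fy': 465.143387641495, 'cx': 323.255657057494, 'cy': 239.6517542833374, 'R': array([[ 0.61906   ,  0.78529187,  0.00902227],
       [ 0.49534099, -0.38151992, -0.78043568],
       [-0.60942762,  0.48760562, -0.62517097]]), 't': array([-0.42181337, -0.15199137,  1.29202987])}
top {'fx': 493.55735972013264, 'fy': 493.55735972013264, 'cx': 313.56269497263037, 'cy': 246.16723469524638, 'R': array([[-0.00754135, -0.99964692, -0.02547881],
       [-0.99663219,  0.00959429, -0.08143846],
       [ 0.08165416,  0.02477885, -0.99635265]]), 't': array([0.12295398, 0.55336103, 1.2112002 ])}
wrist {'fx': 371.64829954431775, 'fy': 371.64829954431775, 'cx': 312.8798980691413, 'cy': 239.79349519712594, 'T_tool_cam': array([[ 6.72045802e-04, -2.72312654e-01,  9.62208588e-01,
        -6.98396178e-02],
       [ 9.99999452e-01, -5.89742219e-04, -8.65342207e-04,
        -1.23427699e-04],
       [ 8.03098661e-04,  9.62208642e-01,  2.72312109e-01,
        -6.84107522e-02],
       [ 0.00000000e+00,  0.00000000e+00,  0.00000000e+00,
         1.00000000e+00]])}
0.15 [ 0.16183791 -0.62906582  0.30299575] [-0.70139943 -0.08952176  0.70161276 -0.08811481] 1.0008112132224567
```

View pics/top0.png

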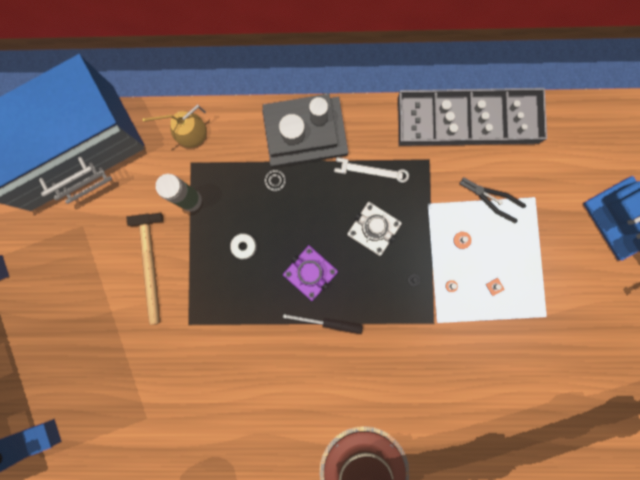

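View pics/scene0.png

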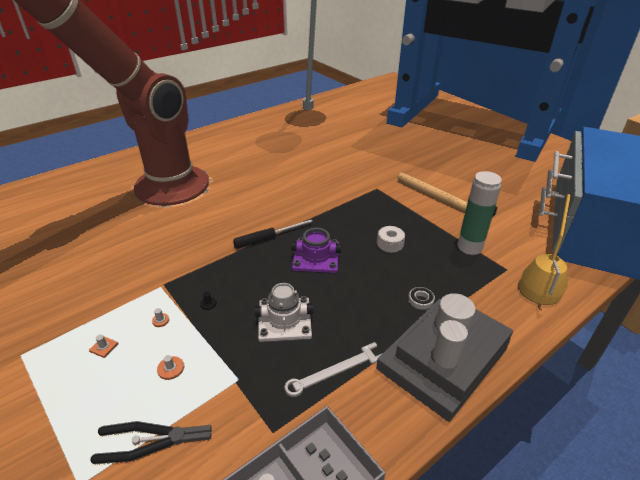

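View pics/wrist0.png

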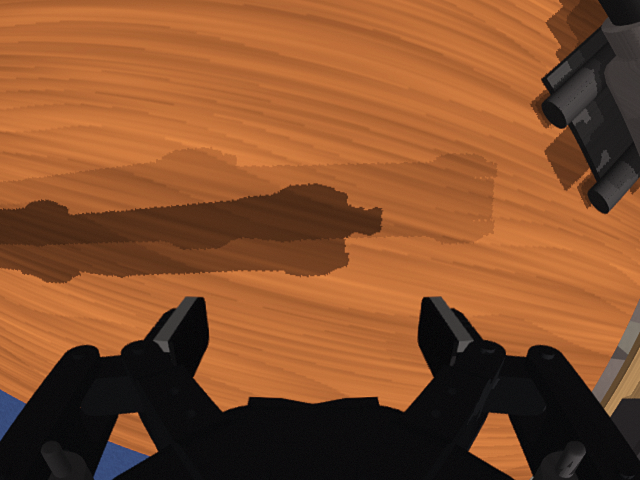

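```bash
cat > h.py <<'E'
from station import arm,snapshot,camera_info,ticket
import numpy as np, cv2
from scipy.spatial.transform import Rotation as Rn
def px2w(n,u,v,z):
    c=camera_info(n); R=np.array(c['R']);t=np.array(c['t'])
    d=R.T@np.array([(u-c['cx'])/c['fx'],(v-c['cy'])/c['fy'],1.]); o=-R.T@t
    return o+d*(z-o[2])/d[2]
def w2px(n,X):
    c=camera_info(n); p=np.array(c['R'])@np.array(X)+np.array(c['t'])
    return np.array([c['fx']*p[0]/p[2]+c['cx'],c['fy']*p[1]/p[2]+c['cy']])
def wpose():
    T=np.eye(4);T[:3,:3]=Rn.from_quat(arm.read_eef_rot()).as_matrix();T[:3,3]=arm.read_tool_pos();return T
def wr_px2w(T,u,v,z):
    c=camera_info('wrist');a=np.array([(u-c['cx'])/c['fx'],(v-c['cy'])/c['fy']]);r=np.hypot(*a)
    d=np.r_[a/r*np.sin(r),np.cos(r)] if r>0 else np.array([0,0,1.])
    M=T@np.array(c['T_tool_cam']); d=M[:3,:3]@d;o=M[:3,3]
    return o+d*(z-o[2])/d[2]
def wr_w2px(T,X):
    c=camera_info('wrist');M=np.linalg.inv(T@np.array(c['T_tool_cam']));p=M[:3,:3]@np.array(X)+M[:3,3]
    r=np.arctan2(np.hypot(p[0],p[1]),p[2]);k=r/np.hypot(p[0],p[1])
    return np.array([c['fx']*p[0]*k+c['cx'],c['fy']*p[1]*k+c['cy']])
def down(yaw):
    # tool x down, tool y at yaw in the world
    x=np.array([0,0,-1.]);y=np.array([np.cos(yaw),np.sin(yaw),0]);z=np.cross(x,y)
    return Rn.from_matrix(np.c_[x,y,z]).as_quat()
def crop(img,u0,v0,u1,v1,k,f):
    cv2.imwrite(f,cv2.resize(img[v0:v1,u0:u1],None,fx=k,fy=k,interpolation=cv2.INTER_CUBIC))
E
python3 - <<'E'
from h import *
t=cv2.imread('pics/top0.png');s=cv2.imread('pics/scene0.png')
a=cv2.resize(t[215:315,420:520],None,fx=4,fy=4,interpolation=2)
b=cv2.resize(t[190:290,210:310],None,fx=4,fy=4,interpolation=2)
cv2.imwrite('pics/ct.png',np.hstack([a,b]))
c=cv2.resize(t[190:290,335:435],None,fx=4,fy=4,interpolation=2)
d=cv2.resize(s[270:350,235:335],None,fx=4,fy=4,interpolation=2)
cv2.imwrite('pics/ct2.png',np.hstack([c,np.vstack([d,np.zeros((80,400,3),np.uint8)])]))
crop(s,80,290,230,390,5,'pics/cs.png')
E
```

```text
(no output)
```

View pics/ct.png

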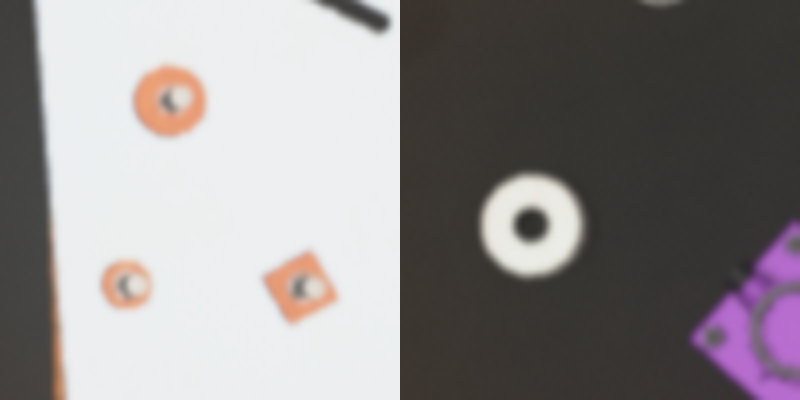

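View pics/ct2.png

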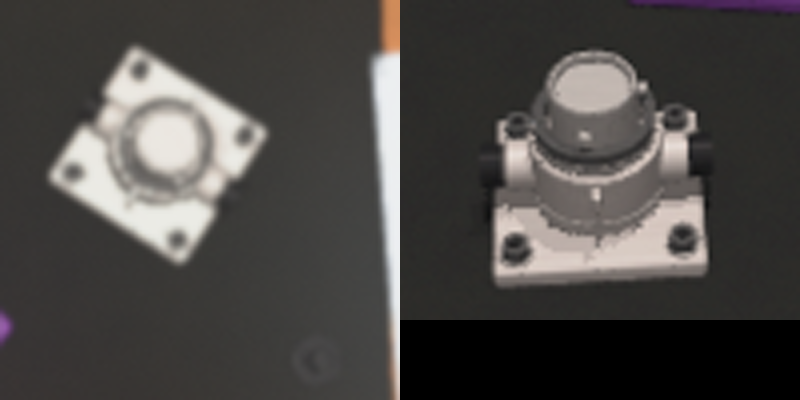

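View pics/cs.png

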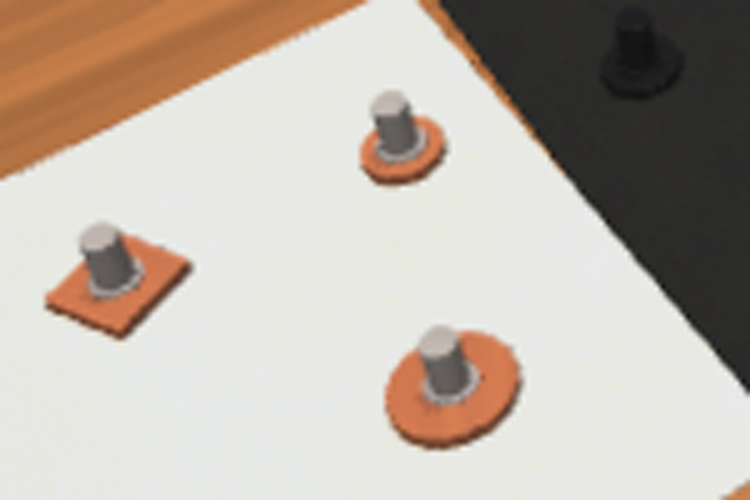

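Run:
```python
from h import *
def tri(a,b):
    # linear triangulation
    A=[];B=[]
    for n,(u,v) in (('top',a),('scene',b)):
        c=camera_info(n);R=np.array(c['R']);t=np.array(c['t'])
        for k,(p,f,cc) in enumerate(((u,c['fx'],c['cx']),(v,c['fy'],c['cy']))):
            q=(p-cc)/f;A.append(R[k]-q*R[2]);B.append(q*t[2]-t[k])
    return np.linalg.lstsq(np.array(A),np.array(B),rcond=None)[0]
print('elem disc',px2w('top',420+126.5/4,215+284/4,.007),px2w('scene',80+400/5,290+144/5,.007))
print('elem stud top',px2w('top',420+131.5/4,215+286/4,.031),px2w('scene',80+391/5,290+101/5,.031))
print('collar top',px2w('top',210+131.5/4,190+225/4,.033),px2w('scene',391,235,.033))
print('rim',px2w('top',335+168/4,190+142/4,.084),px2w('scene',235+193/4,270+84/4,.084))
for p in ((585,133),(643,88),): print('pin',px2w('scene',235+(p[0]-400)/4,270+p[1]/4,.070))
print('big',px2w('top',462.5,240,.007),'sq',px2w('top',495,286.5,.007),'black',px2w('top',414,280,.007))
print('pliers',px2w('top',500,200,0.01),'purple',px2w('top',311,273,.05))
```

```text
elem disc [ 0.45242668 -0.22633811  0.007     ] [ 0.45475615 -0.22420855  0.007     ]
elem stud top [ 0.45120152 -0.22331187  0.031     ] [ 0.45547853 -0.22282145  0.031     ]
collar top [0.55516068 0.29432739 0.033     ] [0.56226    0.29219337 0.033     ]
rim [ 0.59741831 -0.03478231  0.084     ] [ 0.60391531 -0.03355442  0.084     ]
pin [ 0.61573773 -0.04682904  0.07      ]
pin [ 0.60848541 -0.00908146  0.07      ]
big [ 0.56778397 -0.25705586  0.007     ] sq [ 0.4503676 -0.3339029  0.007    ] black [ 0.46814913 -0.13296624  0.007     ]
pliers [ 0.66805127 -0.35351766  0.01      ] purple [0.48665309 0.12430647 0.05      ]
```

Run:
```python
from h import *
print(Rn.from_quat(arm.read_eef_rot()).as_matrix().round(3))
for nm,p in (('el',(.453,-.224)),('hous',(.6,-.034)),('col',(.558,.293))):
  for d in range(-180,180,30):
    q=arm.ik([p[0],p[1],.2],down(np.radians(d)))
    print(nm,d,None if q is None else np.round(q,2))
```

```text
[[-0.001  0.249 -0.968]
 [ 0.002 -0.968 -0.249]
 [-1.    -0.002  0.   ]]
el -180 [ 0.14  0.56  0.41  1.97 -0.34  0.68 -2.38]
el -150 [ 0.23  0.55  0.27  1.96 -0.23  0.66 -1.97]
el -120 [ 0.33  0.54  0.12  1.96 -0.1   0.65 -1.58]
el -90 [ 0.42  0.53 -0.01  1.96  0.01  0.65 -1.16]
el -60 [ 0.5   0.54 -0.13  1.96  0.11  0.66 -0.74]
el -30 [ 0.58  0.54 -0.25  1.95  0.21  0.67 -0.31]
el 0 [ 0.66  0.56 -0.37  1.95  0.3   0.69  0.11]
el 30 [ 0.74  0.57 -0.48  1.95  0.4   0.71  0.54]
el 60 [ 0.81  0.6  -0.59  1.95  0.48  0.74  0.98]
el 90 [ 0.87  0.62 -0.7   1.94  0.57  0.78  1.42]
el 120 [ 1.1   0.81 -1.15  1.94  0.89  1.02  1.62]
el 150 [ 0.05  0.59  0.56  1.97 -0.47  0.71 -2.77]
hous -180 [-0.22  0.68  0.39  1.7  -0.33  0.83 -2.82]
hous -150 [-0.12  0.66  0.23  1.7  -0.19  0.81 -2.42]
hous -120 [-0.03  0.65  0.09  1.69 -0.07  0.8  -2.01]
hous -90 [ 0.04  0.65 -0.04  1.69  0.03  0.8  -1.58]
hous -60 [ 0.12  0.66 -0.16  1.69  0.14  0.81 -1.15]
hous -30 [ 0.2   0.67 -0.29  1.68  0.25  0.83 -0.73]
hous 0 [ 0.27  0.69 -0.42  1.68  0.35  0.85 -0.29]
hous 30 [ 0.34  0.71 -0.54  1.68  0.45  0.88  0.14]
hous 60 [ 0.41  0.74 -0.66  1.68  0.55  0.92  0.58]
hous 90 [ 0.47  0.77 -0.78  1.68  0.64  0.97  1.02]
hous 120 [ 0.62  0.93 -1.15  1.67  0.92  1.18  1.32]
hous 150 [ 0.62  0.93 -1.15  1.67  0.92  1.18  1.85]
col -180 [ 0.06  0.97 -1.15  1.58  0.93  1.22  1.86]
col -150 [-1.08  0.97  1.13  1.62 -0.94  1.18 -2.34]
col -120 [-0.42  0.7  -0.16  1.6   0.14  0.86 -2.73]
col -90 [-0.34  0.71 -0.3   1.6   0.25  0.88 -2.31]
col -60 [-0.29  0.72 -0.39  1.59  0.33  0.89 -1.85]
col -30 [-0.2   0.75 -0.55  1.59  0.46  0.93 -1.44]
col 0 [-0.12  0.79 -0.7   1.59  0.58  0.98 -1.01]
col 30 [-0.06  0.83 -0.84  1.59  0.69  1.04 -0.57]
col 60 [-0.02  0.87 -0.93  1.58  0.76  1.09 -0.11]
col 90 [ 0.01  0.9  -1.01  1.58  0.82  1.13  0.37]
col 120 [ 0.06  0.97 -1.15  1.58  0.93  1.22  0.82]
col 150 [ 0.06  0.97 -1.15  1.58  0.93  1.22  1.34]
```

Run:
```python
from h import *
arm.movep([.453,-.224,.20],down(-np.pi/2))
arm.move_gripper(0.4)
T=wpose();im=snapshot('wrist');np.save('T1.npy',T)
cv2.imwrite('pics/w1.png',im); print(arm.read_time(),T[:3,3],wr_w2px(T,[.453,-.224,.031]),arm.read_opening())
```

```text
2.6 [ 0.45299894 -0.22402999  0.19998582] [313.10986859 240.89004932] 0.40164825113062974
```

View pics/w1.png

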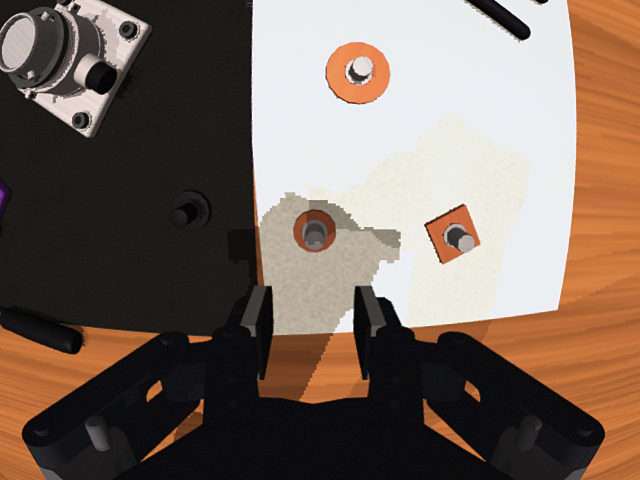

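Run:
```python
from h import *
crop(cv2.imread('pics/w1.png'),275,190,355,270,7,'pics/w1c.png')
```

```text
(no output)
```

View pics/w1c.png

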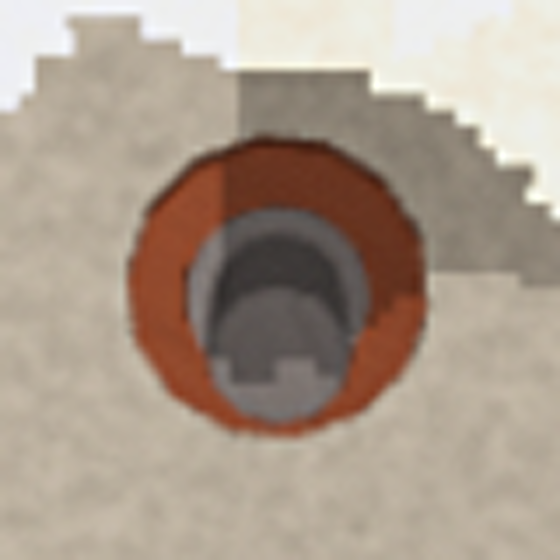

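The round bronze element: disc centre at (314.6, 230.5), stud top at (315.3, 240.7); neighbours are the big one (357,72), the square one (453,234) and a black look-alike (190,210). The small bronze round one is right.

Run:
```python
from h import *
T=np.load('T1.npy')
print(wr_px2w(T,275+282/7,190+355/7,.031),wr_px2w(T,275+277/7,190+285/7,.006))
```

```text
[ 0.45312121 -0.22545433  0.031     ] [ 0.45359646 -0.22507036  0.006     ]
```

Run:
```python
from h import *
q=down(-np.pi/2); x,y=.4533,-.2253
arm.line_to([x,y,.13],velocity=.2)
arm.line_to([x,y,.083],velocity=.08)
print(arm.read_ft_force(),arm.read_opening())
arm.move_gripper(0.0,35)
print(arm.read_opening(),arm.read_ft_force())
arm.line_to([x,y,.14],velocity=.12)
print(arm.read_opening(),arm.read_ft_force())
cv2.imwrite('pics/w2.png',snapshot('wrist'))
arm.line_to([x,y,.27],velocity=.25)
arm.movep([.600,-.034,.27],q)
T=wpose();np.save('T3.npy',T)
cv2.imwrite('pics/w3.png',snapshot('wrist'));print(arm.read_time(),T[:3,3])
```

```text
[ 0.22619695 -0.03719581 -0.0088707 ] 0.4002799051538094
0.1447921541200701 [-0.79809779 -0.17635565  4.4956782 ]
0.15021161186358675 [ 0.20644824  0.04508315 -0.50640438]
6.4917 [ 0.59898405 -0.03659117  0.26896266]
```

View pics/w2.png

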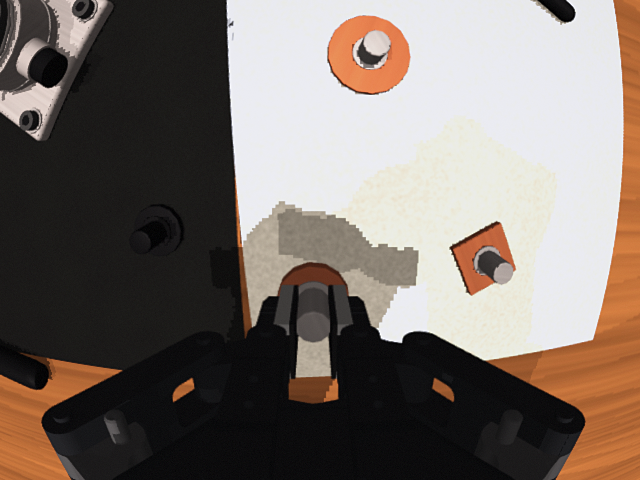

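View pics/w3.png

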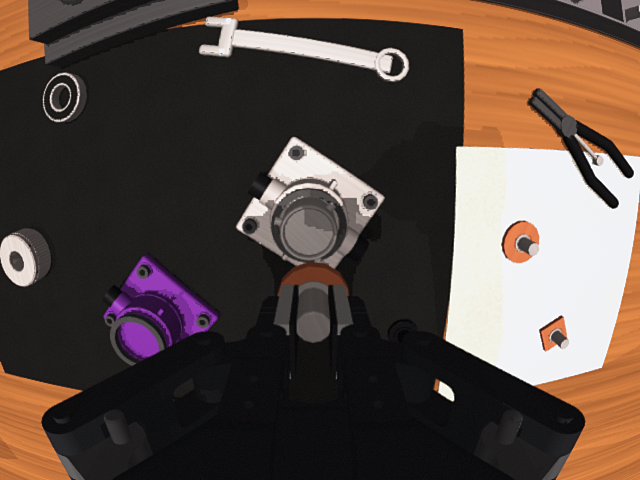

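The element is held upright, with its disc just below the fingertips at (313,272). The housing rim is visible at about (312,228). The arm was still settling, so I'm retaking the picture.

Run:
```python
from h import *
q=down(-np.pi/2)
arm.line_to([.585,-.034,.25],velocity=.1);arm.pause(.3)
T=wpose();np.save('T4.npy',T)
im=snapshot('wrist');cv2.imwrite('pics/w4.png',im);print(arm.read_time(),T)
crop(im,240,120,380,260,5,'pics/w4c.png')
print(arm.read_ft_force())
```

```text
7.2417 [[ 1.10307700e-03 -2.69712164e-05 -9.99999391e-01  5.85449092e-01]
 [-2.63582487e-06 -1.00000000e+00  2.69683253e-05 -3.40220294e-02]
 [-9.99999392e-01  2.60607513e-06 -1.10307707e-03  2.50398190e-01]
 [ 0.00000000e+00  0.00000000e+00  0.00000000e+00  1.00000000e+00]]
[-0.73215148  0.87024346 -0.59317678]
```

View pics/w4c.png

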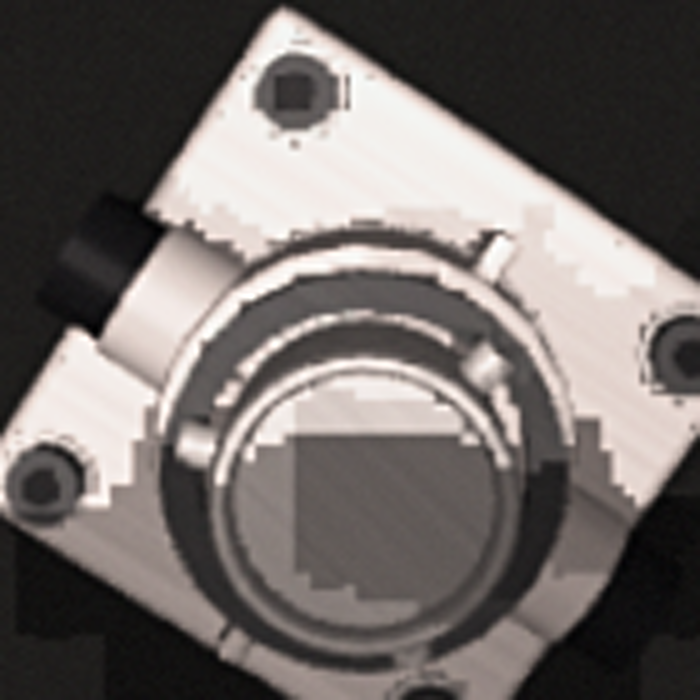

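Run:
```python
from h import *
T=np.load('T4.npy');f=lambda u,v,z:wr_px2w(T,240+u/5,120+v/5,z)
c=f(366,503,.084);print(c, f(228,500,.084)-f(508,500,.084),f(366,370,.084)-f(366,630,.084), f(210,505,.083)-f(520,505,.083))
for p in ((195,443),(488,362),(412,657)):
    w=f(*p,.070);d=w-c;print(w,np.hypot(*d[:2])*1e3,np.degrees(np.arctan2(d[1],d[0])))
# overlay
img=cv2.resize(cv2.imread('pics/w4.png')[120:260,240:380],None,fx=5,fy=5,interpolation=2)
for r,z in ((.0175,.084),(.021,.083),(.032,.05)):
    P=[((wr_w2px(T,[c[0]+r*np.cos(a),c[1]+r*np.sin(a),z])-[240,120])*5+2).astype(int) for a in np.linspace(0,6.3,60)]
    cv2.polylines(img,[np.array(P)],False,(0,255,0),1)
cv2.imwrite('pics/w4o.png',img)
```

```text
[ 0.60012845 -0.03406602  0.084     ] [2.27122147e-05 3.65513691e-02 0.00000000e+00] [ 3.4808158e-02 -2.1762572e-05  0.0000000e+00] [2.76296503e-05 4.06827051e-02 0.00000000e+00]
[ 0.60546753 -0.01057477  0.07      ] 24.09034388786776 77.19537005005445
[ 0.61665726 -0.05067234  0.07      ] 23.430137760264838 -45.13402779100657
[ 0.57466084 -0.04055257  0.07      ] 26.280681542972914 -165.7106920899932
```

View pics/w4o.png

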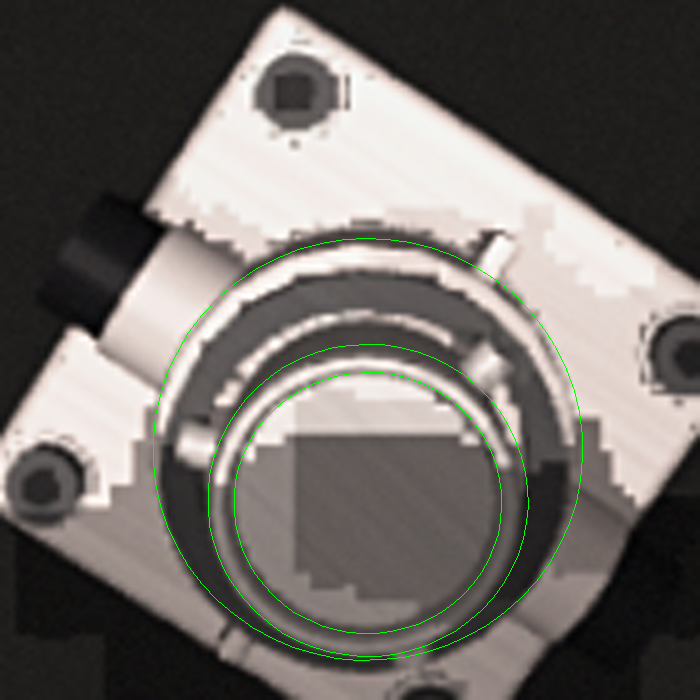

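Run:
```python
from h import *
x,y=.600,-.0340
q=down(-np.pi/2)
arm.line_to([x,y,.20],velocity=.15,ori=q)
arm.line_to([x,y,.172],velocity=.08); arm.pause(.1)
f0=np.array(arm.read_ft_force());print(f0,arm.read_tool_pos())
for z in (.169,.167,.1655,.164,.163,.162,.1615):
    arm.line_to([x,y,z],velocity=.03)
    f=np.array(arm.read_ft_force())-f0;print(z,f.round(2),np.round(arm.read_tool_pos(),4))
    if f[2]>6: break
print(arm.read_time(),arm.read_wrist_torque())
cv2.imwrite('pics/s5.png',snapshot('scene'));cv2.imwrite('pics/w5.png',snapshot('wrist'))
crop(cv2.imread('pics/s5.png'),230,230,350,330,6,'pics/s5c.png')
```

```text
[ 0.8941618  -0.51881891  0.05046807] [ 0.60037995 -0.03401237  0.17255011]
0.169 [-0.93  0.97 -0.25] [ 0.6   -0.034  0.169]
0.167 [-1.    0.72 -1.44] [ 0.5999 -0.034   0.1668]
0.1655 [-0.84  0.72 -1.12] [ 0.5999 -0.034   0.1654]
0.164 [-0.9   0.78 -0.86] [ 0.5999 -0.034   0.1639]
0.163 [-0.32  0.05 -0.71] [ 0.6    -0.034   0.1629]
0.162 [-1.38  0.57  4.79] [ 0.6001 -0.034   0.1627]
0.1615 [-4.    0.97  7.87] [ 0.6001 -0.034   0.1627]
10.0917 [0.07846871 0.55503123 0.00631663]
```

View pics/s5c.png

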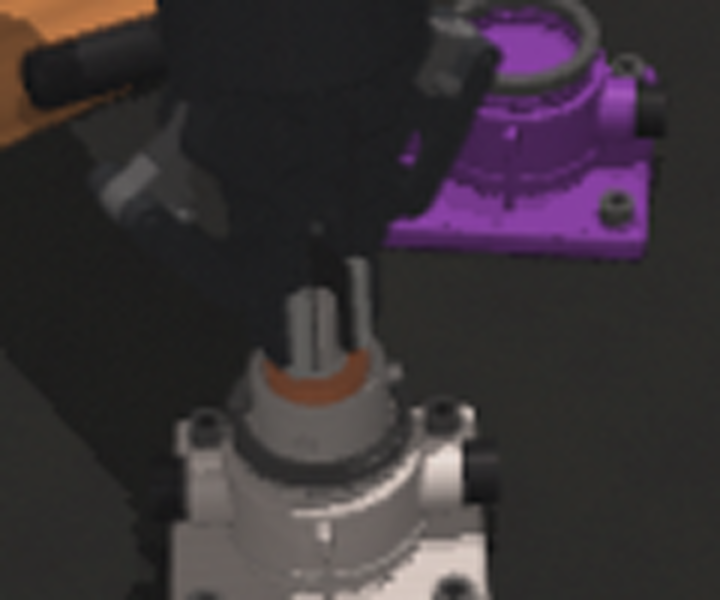

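View pics/w5.png

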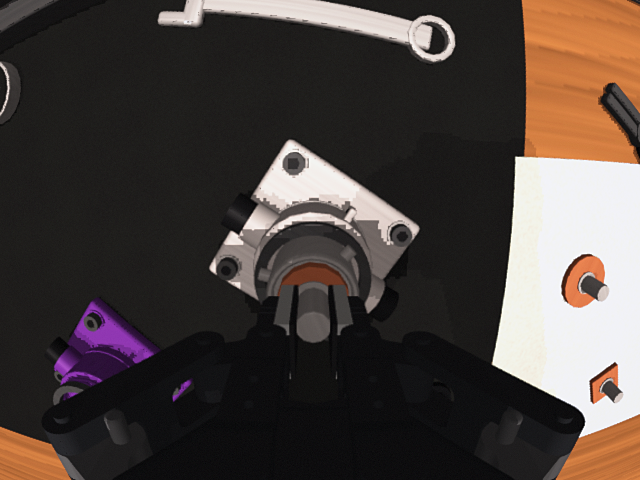

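Contact came at TCP z 0.1627, against a predicted 0.162. If the element were sitting on the rim it would be 5 mm higher, so it is seated. The scene crop shows the disc down in the neck at (315,380). Releasing now.

Run:
```python
from h import *
x,y=.600,-.0340
arm.line_to([x,y,.163],velocity=.03)
arm.move_gripper(0.4)
arm.pause(.25)
arm.line_to([x,y,.25],velocity=.2)
arm.line_to([.585,y,.26],velocity=.2);arm.pause(.1)
T=wpose();np.save('T6.npy',T);im=snapshot('wrist')
crop(im,240,120,380,260,5,'pics/w6c.png')
arm.move_gripper(1.0)
q=down(np.radians(0));arm.movep([.558,.293,.25],q);arm.pause(.2)
T=wpose();np.save('T7.npy',T);im=snapshot('wrist');cv2.imwrite('pics/w7.png',im)
print(arm.read_time(),T[:3,3],wr_w2px(T,[.558,.293,.033]),arm.read_joint_positions())
```

```text
14.0667 [0.55878609 0.2913732  0.2499639 ] [312.69827543 223.01087519] [-0.26002219  0.67023789 -0.44264869  1.54375296  0.32246137  1.00075139
 -0.79650747]
```

View pics/w6c.png

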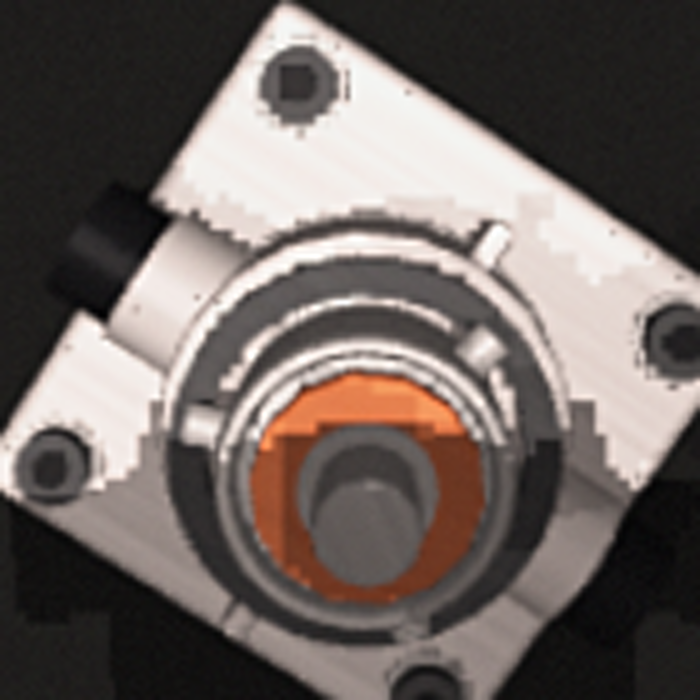

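View pics/w7.png

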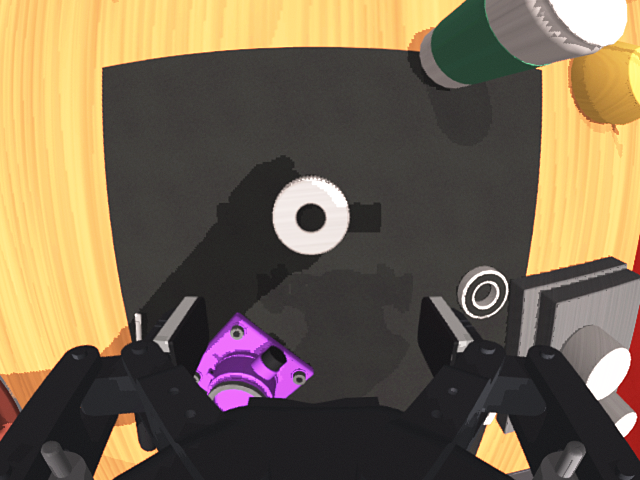

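Run:
```python
from h import *
c=camera_info('wrist');M=np.array(c['T_tool_cam'])
def ray(u,v):
    a=np.array([(u-c['cx'])/c['fx'],(v-c['cy'])/c['fy']]);r=np.hypot(*a);d=np.r_[a/r*np.sin(r),np.cos(r)];return M[:3,:3]@d,M[:3,3]
for (u,v,y) in ((206,297,-.0425),(421,297,.0425),(272,287,-.017),(356,287,.017)):
    d,o=ray(u,v); t=(y-o[1])/d[1]; print((o+d*t).round(4))
    t=(-.011-o[2])/d[2]; print('   z-11:',(o+d*t).round(4))
crop(cv2.imread('pics/w7.png'),265,170,360,265,6,'pics/w7c.png')
```

```text
[ 0.059  -0.0425 -0.0094]
   z-11: [ 0.0555 -0.0414 -0.011 ]
[ 0.0616  0.0425 -0.0081]
   z-11: [ 0.0554  0.0404 -0.011 ]
[ 0.0665 -0.017  -0.0109]
   z-11: [ 0.0663 -0.017  -0.011 ]
[ 0.0701  0.017  -0.0093]
   z-11: [ 0.0662  0.0165 -0.011 ]
```

View pics/w7c.png

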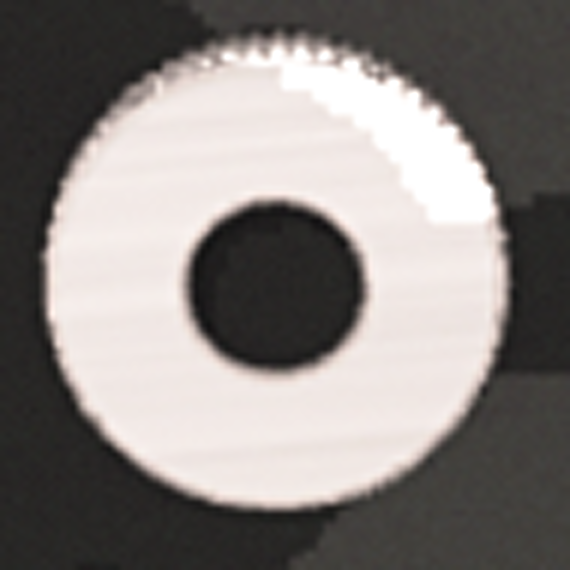

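Run:
```python
from h import *
T=np.load('T7.npy');w=wr_px2w(T,265+277/6-.4,170+287/6-.4,.033);print(w)
x,y=w[:2];q=down(0)
arm.line_to([x,y,.13],velocity=.25,ori=q)
arm.line_to([x,y,.070],velocity=.08);arm.pause(.1)
print(arm.read_tool_pos(),arm.read_ft_force())
arm.move_gripper(0.,60)
print(arm.read_opening(),arm.read_ft_force(),arm.read_wrist_torque(),arm.read_time())
cv2.imwrite('pics/w8.png',snapshot('wrist'))
arm.line_to([x,y,.15],velocity=.15)
print(arm.read_opening(),arm.read_ft_force(),arm.read_time())
```

```text
[0.55649298 0.29753137 0.033     ]
[0.5568766  0.29781285 0.07063691] [ 0.5477349  -0.36365636 -0.48163938]
0.7072681958684266 [-0.20716865  0.88998422  4.5829851 ] [-0.07378787  0.19817866  0.0019018 ] 16.05
0.7039184069187236 [ 0.18258296  0.15413416 -1.0483865 ] 16.7833
```

View pics/w8.png

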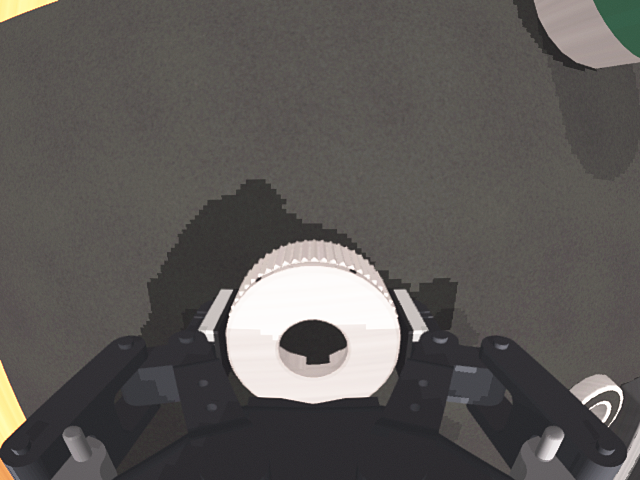

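Run:
```python
from h import *
im=snapshot('wrist');cv2.imwrite('pics/w9.png',im)
a=cv2.resize(cv2.imread('pics/w8.png')[310:385,270:355],None,fx=4.5,fy=4.5,interpolation=2);b=cv2.resize(im[310:385,270:355],None,fx=4.5,fy=4.5,interpolation=2)
cv2.imwrite('pics/w9c.png',np.hstack([a,b]))
```

```text
(no output)
```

View pics/w9c.png

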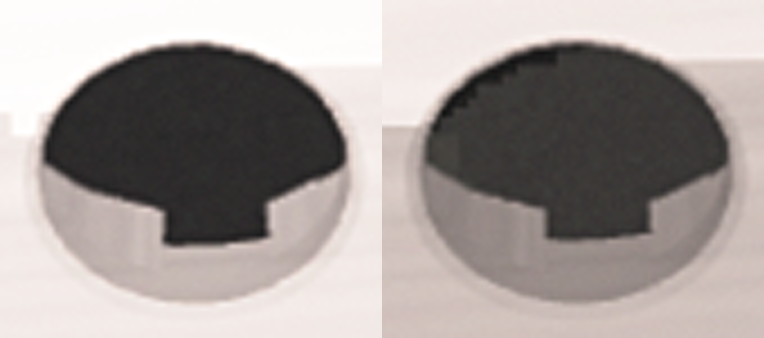

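The keyway shows through the window: a notch at about (318,360) in picture w8, which gives the collar's phase in the hand.

Run:
```python
from h import *
c=camera_info('wrist');M=np.array(c['T_tool_cam'])
def pt(u,v,x):
    a=np.array([(u-c['cx'])/c['fx'],(v-c['cy'])/c['fy']]);r=np.hypot(*a);d=np.r_[a/r*np.sin(r),np.cos(r)];d=M[:3,:3]@d;o=M[:3,3]
    return o+d*(x-o[0])/d[0]
f=lambda u,v,x:pt(270+(u+.5)/4.5-.5,310+(v+.5)/4.5-.5,x)
# window centre on the lip top, 33 mm nearer
l=f(40,165,.037);r=f(350,165,.037);t=f(196,40,.037);b=f(196,303,.037)
print('window',l,r,t,b); cen=np.array([(l[1]+r[1])/2,(t[2]+b[2])/2]);print(cen)
for p in ((163,210),(268,203),(163,243),(270,237),(216,240)):
    w=f(*p,.070);d=w[1:]-cen;print(p,w.round(4),np.hypot(*d)*1e3,'ang from +z toward +y',np.degrees(np.arctan2(d[0],d[1])))
```

```text
window [ 0.037      -0.01222996 -0.0016383 ] [ 0.037       0.01092297 -0.00162346] [ 0.037      -0.00057373 -0.01241578] [ 0.037      -0.00058448  0.01125814]
[-0.00065349 -0.00057882]
(163, 210) [ 0.07   -0.0038  0.0244] 25.13998404671966 ang from +z toward +y -7.286839133069939
(268, 203) [0.07   0.0065 0.0236] 25.1776473680807 ang from +z toward +y 16.577685397566203
(163, 243) [ 0.07   -0.0039  0.0284] 29.1585756235315 ang from +z toward +y -6.355138770231027
(270, 237) [0.07   0.0068 0.0277] 29.248107501856033 ang from +z toward +y 14.786269670224534
(216, 240) [0.07   0.0014 0.028 ] 28.68093394226155 ang from +z toward +y 4.141983135266802
```

Run:
```python
from h import *
x,y=.600,-.0343;q=down(np.radians(-78.4))
p=arm.read_tool_pos()
arm.line_to([p[0],p[1],.22],velocity=.2)
arm.movep([x,y,.22],q);arm.line_to([x,y,.162],velocity=.12,ori=q);arm.pause(.3)
f0=np.array(arm.read_ft_force());print(f0,arm.read_tool_pos(),arm.read_opening())
np.save('f0.npy',f0)
for z in (.158,.156,.154,.152,.150,.148,.146):
    arm.line_to([x,y,z],velocity=.03);arm.pause(.05)
    f=np.array(arm.read_ft_force())-f0;print(z,f.round(2),np.round(arm.read_tool_pos(),4))
    if abs(f).max()>8: break
print(arm.read_time(),arm.read_wrist_torque())
im=snapshot('scene');crop(im,230,220,350,320,6,'pics/s10c.png')
cv2.imwrite('pics/w10.png',snapshot('wrist'))
```

```text
[-0.28153278  0.98539116 -0.32500412] [ 0.6003614  -0.03431827  0.16277133] 0.7027589668426132
0.158 [ 0.31 -1.76 -0.04] [ 0.5999 -0.0343  0.1578]
0.156 [ 0.23 -0.42 -0.09] [ 0.6    -0.0343  0.1559]
0.154 [ 0.57 -1.28 -0.25] [ 0.6    -0.0343  0.1539]
0.152 [-0.33 -1.29 -1.49] [ 0.5999 -0.0343  0.1519]
0.15 [ 1.25 -1.04 -1.32] [ 0.6    -0.0343  0.1499]
0.148 [-0.07 -1.38 -1.2 ] [ 0.5999 -0.0343  0.1479]
0.146 [ 0.25 -1.59 -1.04] [ 0.6    -0.0343  0.1459]
21.6667 [-0.03248464 -0.00510787 -0.03604803]
```

View pics/s10c.png

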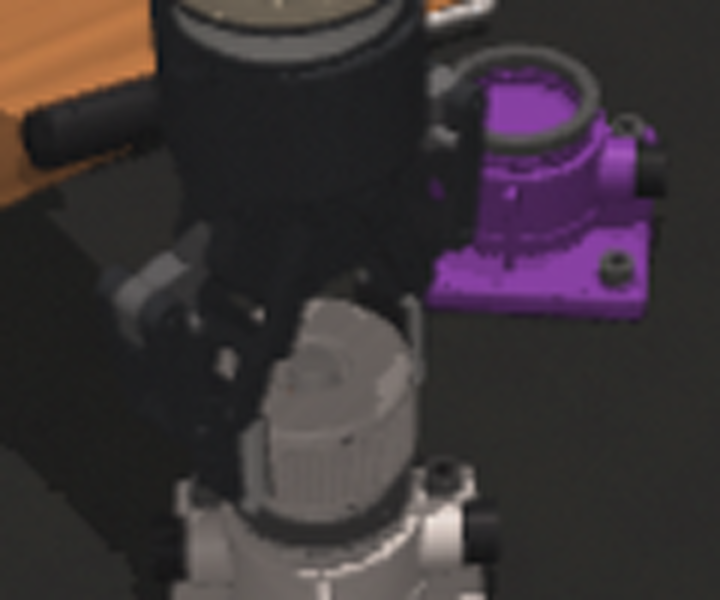

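View pics/w10.png

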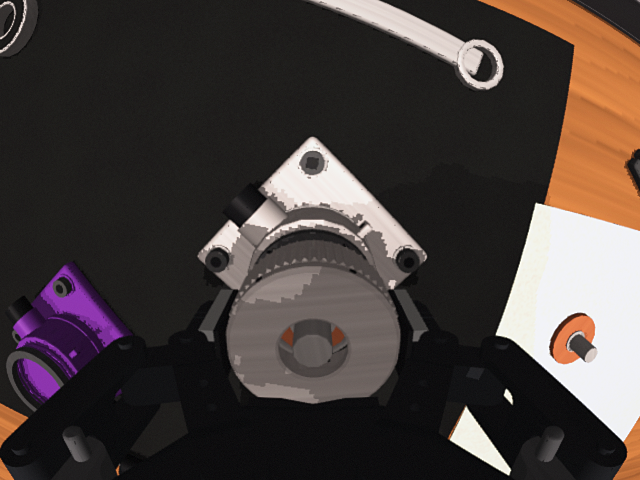

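The collar is over the neck with the stud centred in the window at (312,348), and there is no side force. Descending onto the pins.

Run:
```python
from h import *
x,y=.600,-.0343;f0=np.load('f0.npy')
for z in (.144,.1425,.141,.139,.137,.135,.1335):
    arm.line_to([x,y,z],velocity=.03);arm.pause(.05)
    f=np.array(arm.read_ft_force())-f0;print(z,f.round(2),np.round(arm.read_tool_pos(),4),np.round(arm.read_wrist_torque(),2))
    if abs(f).max()>9: break
print(arm.read_time())
```

```text
0.144 [ 0.14 -0.98 -0.84] [ 0.6    -0.0343  0.1439] [0.04 0.04 0.09]
0.1425 [-0.05 -0.81 -0.93] [ 0.5999 -0.0343  0.1424] [ 0.03 -0.   -0.01]
0.141 [ 0.34 -0.21 -0.78] [ 0.6    -0.0343  0.1409] [ 0.02 -0.01  0.02]
0.139 [ 0.28 -0.37 -1.07] [ 0.5999 -0.0343  0.1389] [ 0.03 -0.05 -0.01]
0.137 [-0.45 -1.27 -1.28] [ 0.6    -0.0343  0.1369] [-0.01 -0.04  0.02]
0.135 [ 0.11 -1.74 -2.1 ] [ 0.6    -0.0343  0.135 ] [ 0.02 -0.02 -0.01]
0.1335 [-0.81 -1.56  3.34] [ 0.6    -0.0343  0.1339] [-0.04  0.29 -0.  ]
23.8667
```

The keyways dropped over the pins without any search: 3 N of spring force at TCP z 0.134. Pushing home.

Run:
```python
from h import *
x,y=.600,-.0343;f0=np.load('f0.npy')
arm.move_gripper(0.,100);print(arm.read_opening())
for z in (.132,.130,.129,.128,.127,.126,.125,.124):
    arm.line_to([x,y,z],velocity=.03);arm.pause(.1)
    f=np.array(arm.read_ft_force())-f0;p=arm.read_tool_pos();print(z,f.round(2),np.round(p,4),np.round(arm.read_wrist_torque(),2))
    if f[2]>22: break
print(arm.read_time(),arm.read_opening())
arm.pause(.3);f=np.array(arm.read_ft_force())-f0;print(f,arm.read_tool_pos())
im=snapshot('scene');crop(im,230,220,350,320,6,'pics/s11c.png')
cv2.imwrite('pics/w11.png',snapshot('wrist'))
```

```text
0.6973746131260207
0.132 [-1.18 -1.11  4.41] [ 0.6    -0.0343  0.1322] [-0.01  0.37 -0.  ]
0.13 [-2.06 -0.17  7.25] [ 0.6    -0.0344  0.1305] [-0.05  0.44 -0.01]
0.129 [-2.19 -0.78  7.33] [ 0.6001 -0.0343  0.1297] [-0.05  0.48 -0.01]
0.128 [-2.84 -1.19 10.16] [ 0.6001 -0.0343  0.1292] [0.   0.62 0.05]
0.127 [-4.8  -1.59 15.29] [ 0.6001 -0.0343  0.1291] [-0.03  1.01  0.05]
0.126 [-6.69 -1.3  20.74] [ 0.6    -0.0343  0.1291] [0.07 1.38 0.02]
0.125 [-6.76 -1.17 26.55] [ 0.6001 -0.0343  0.129 ] [0.08 1.74 0.09]
26.5333 0.6935790817921609
[-7.85059368 -1.65581947 25.87951737] [ 0.60003561 -0.03430997  0.12902038]
```

View pics/s11c.png

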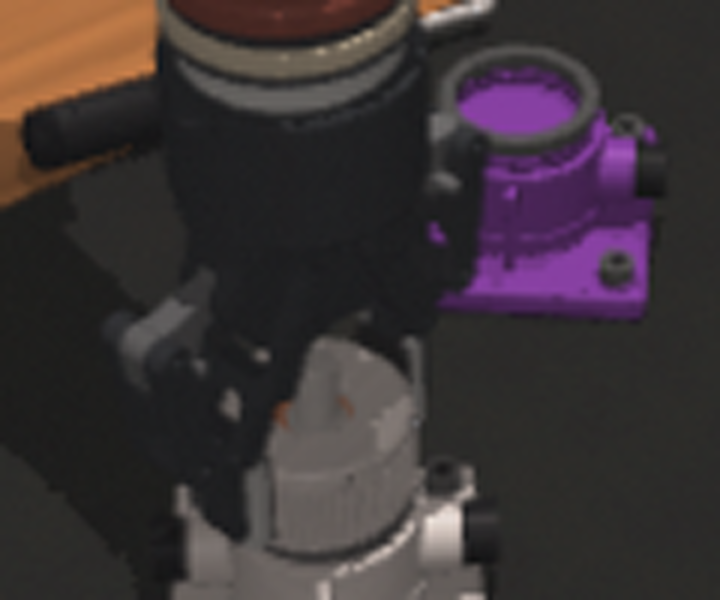

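View pics/w11.png

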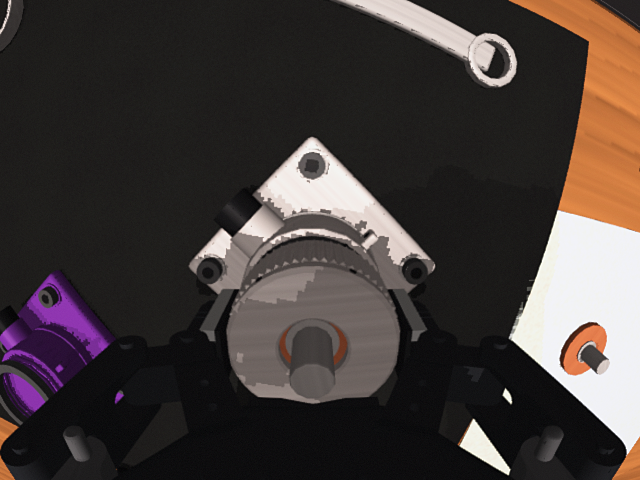

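Run:
```python
from h import *
T=wpose();print(T.round(4));print(np.abs(arm.read_dq()).max(),np.array(arm.read_ft_force())-np.load('f0.npy'),arm.read_opening(),arm.read_time())
ticket.finish_job()
```

```text
[[ 1.000e-03  2.009e-01 -9.796e-01  6.000e-01]
 [-5.000e-04 -9.796e-01 -2.009e-01 -3.430e-02]
 [-1.000e+00  7.000e-04 -9.000e-04  1.290e-01]
 [ 0.000e+00  0.000e+00  0.000e+00  1.000e+00]]
0.0024330285125586746 [-8.11963608 -1.27212189 25.81391584] 0.6997668234457732 26.9333
the job is handed in; nothing more can be done
```

I seated the small bronze round element in the housing's recess, put the collar over the neck and pushed it home. I handed the job in at about 27 s of the 61 s allowed, with the arm still gripping and pushing; no verdict is reported.

- **Element:** it was pressed in until contact, then let go. A picture afterwards shows it centred and flat.
- **Collar turn:** one keyway showed through the collar's window, so I set its angle from the pictures. The collar dropped over the pins first time, with no turning search.
- **Push home:** the collar stopped dead after about 5.5 mm of spring travel. The tool stayed at z 0.129 m while the push rose from 10 to 26 N.
- **Last readings:** the tool was within 0.1° of vertical and nearly still, gripping at 100 N and pushing down with 26 N. The stud is centred in the window, with the bronze disc just under the lip.

**What disagreed:** the stop came about 1 mm higher than I predicted, which puts the collar's middle at roughly 75.5 mm against the 76.8 mm limit. There was also a sideways force of about 8 N along −x during the push. I did not look into it, but the collar showed no sideways shift or tilt.

I did not reach for the other parts on the bench. I took no final wide picture to confirm they had not moved.

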